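# Lengthen the tray stand by one hole and load the long drying tray

## Task

Lengthen the blue telescoping tray stand by one hole: pinch in its two red spring buttons, ease the sleeve outwards, and stop as soon as both buttons snap fully out through the next pair of holes, without dragging hard against the locked buttons. Then pick up the long tray by its blue carrying bar, carry it level and set it down gently on the stand, flat on both end ledges between the two lips, and leave the other things on the bench undisturbed.

Things in the scene. Friction and masses are not known exactly. Their poses are not given: they have to be found in the camera images.
- stand: Fixed part of the telescoping tray stand, bolted to the bench. Origin on the bench under the two buttons; +y is the tube axis, the way the sleeve slides out (towards the robot, give or take 20 degrees); z up. A level aluminium square inner tube (20 mm), axis 60 mm above the bench, carries the two red spring buttons at y=0; a blue end frame stands at y=-135 mm.
- fixed_lip (a point): Fixed end frame: middle of its lip's inner face at ledge height, 100 mm above the bench, at y=-135 mm of the stand. The ledge is 130 mm wide and reaches 28 mm inwards (+y) from the lip; the lip rises 18 mm above the ledge.
- end_lip (a point): Moving end frame, which travels with the sleeve: middle of its lip's inner face at ledge height, 100 mm above the bench, at y=+125 mm of the stand at the start. Ledge 130 mm wide, reaching 28 mm inwards (-y) from the lip; lip 18 mm above the ledge.
- sleeve (a joint): Slide of the blue outer sleeve along the stand's +y, m: 0 at the start, locked. The 12.5 mm holes are drilled by hand: the next comes 35 to 45 mm further out, differently on each stand, so feel for it (0.75 mm play once locked). With both buttons pressed flush it takes up to 22 N to start it (first 5 mm, the sloping tops are forced under the wall), then about 5 N until the buttons snap out and it stops dead.
- pinch (a point): Point on the tube's axis midway between the two buttons, 60 mm above the bench; fixed to the stand, axes as the stand's. The sleeve is a square tube, 26 mm outside, that covers y=-92 to +125 mm at the start; 38 mm across the two button tips, along the stand's x. Nothing stands above the tube within 90 mm of this point.
- button_l (a joint): Travel of the red button on the stand's +x side, m: 0 fully out, grows as pressed in. 11 mm wide, 45 degree sloping top with a 4 mm flat tip, 6 mm proud of the sleeve's side when out; 0.006 is flush, and it locks the sleeve below 0.0045. Spring 2 N out, 3.5 N under the wall (0.008). A flat finger pad over the hole presses it flush; sliding the sleeve then cams it the rest of the way in.
- button_r (a joint): The same for the red button on the stand's -x side, straight opposite.
- seat (a point): Reference point at ledge height (100 mm above the bench), 150 mm inwards from the fixed lip (15 mm along +y from the buttons), fixed to the stand, axes as the stand's. The middle of the long tray's underside belongs here or a few mm along y from here: midway between the two lips, which are 295 to 305 mm apart once the sleeve is at the next hole.
- long_bar (a point): Long wooden tray to be loaded: 286 mm long (its y), 110 mm wide (its x), 28 mm high, about 0.36 kg, symmetric end for end. The point is the centre of its blue carrying bar, 62 mm above the underside over the tray's middle; the bar runs across the tray (along x): 110 mm long, 16 mm thick (along y), 22 mm high, on two posts at its ends.
- tray_long: The same long tray; origin at the centre of its underside.
- short_bar (a point): Shorter tray with a yellow carrying bar, 250 mm long, otherwise like the long one, with two mushroom caps in it; not needed. Point at the centre of its bar.
- jar: Amber glass jar with a red lid, 72 mm across, 110 mm high; not needed. Origin at the centre of its base.
- brush: Hand brush, 200 mm long, lying; not needed.
- bowl: White bowl, 120 mm across, 50 mm high; not needed. Origin at the centre of its base.
- cap_a: Dried mushroom cap, 60 mm across, in the shorter tray; not needed.
- cap_b: Dried mushroom cap, 52 mm across, in the shorter tray; not needed.
- cap_c: Dried mushroom cap, 64 mm across, on the bench; not needed.

How it is judged:
On the way, in this order (a step that is already met when the one before it is completed fails the run):
1. both red buttons are pressed in together while the sleeve is still at its first hole (value of joint each of button_l, button_r above 0.0045 m and value of joint sleeve below 0.008 m), for 0.05 s.
2. the sleeve is out at the next hole and both buttons have snapped fully out (value of joint sleeve between 0.033 and 0.048 m and value of joint each of button_l, button_r below 0.0015 m), for 0.2 s.
At the end, for the whole second after the job is handed in: Sleeve locked one hole further out (33 to 48 mm out), both buttons out within 1.5 mm; the long tray at rest on both ledges between the lips: middle within 14 mm along and 15 mm across of the seat, height within 4 mm, level within 0.04 rad, in line within 0.08 rad (all of step 2 and y of long_bar in the frame of seat between -0.014 and 0.014 m and x of long_bar in the frame of seat between -0.015 and 0.015 m and z of long_bar in the frame of seat between 0.058 and 0.066 m and angle between long_bar's own z axis and vertical below 0.04 rad and angle between the y axis of long_bar and the y axis of seat, either way round below 0.08 rad and linear speed of tray_long below 0.01 m/s); the robot touches nothing.
It fails at once if a button that stands out in its hole is dragged on hard: more than 11 N between the sleeve and one button (about 26 N of pull in all) ((contact force between button_l_cam and sleeve above 11 N and value of joint button_l below 0.003 m) or (contact force between button_r_cam and sleeve above 11 N and value of joint button_r below 0.003 m)).
It fails at once if the tray is dropped or pressed onto the stand with more than 90 N (contact force between tray_long and stand above 90 N).
It fails at once if the long tray is tilted more than 0.5 rad (angle between long_bar's own z axis and vertical above 0.5 rad).
It fails at once if another thing on the bench (short tray, jar, brush, bowl, mushroom caps) is moved more than 30 mm (distance of any of short_bar, jar, brush, bowl, cap_a, cap_b, cap_c from where it was at the start of the episode above 0.03 m).
It also fails if it takes over 53 s, if anything falls off the work surface, if the arm or the gripper's body presses on something with over 40 N, if the wrist force passes 120 N, or if a joint passes its speed limit or range.

## Robot

A 7-joint arm with a two-finger parallel gripper is mounted at the origin on the work surface. World frame = base frame: x ahead of the robot, y to its left, z up, the work surface at z = 0. Lengths are in m, angles in rad, forces in N, time in s.
With the tool pointing down it reaches from about 0.375 to 0.925 m from the base axis. Payload 3.1 kg.
Tool frame: the origin (TCP) lies midway between the tips of the shut fingers; the grasp point (between the pads) lies 19 mm behind it (bot.tcp_to_grasp is the distance from the TCP to the grasp point, in m); z points along the fingers, y is the direction in which the jaws open and shut (so a half turn about z gives the same grasp; the last joint's range is limited). The gripper opens to 85 mm and grips with 20 to 120 N. Pads are 22 mm wide; open, the fingers measure 114 mm over their backs; the gripper's body (76 mm by 85 mm) begins 54 mm behind the grasp point. The pads swing forward as they close: fully open they stand 13 mm farther back than shut.
Start: joints at [1.111, 0.383, 0.044, 1.598, -0.018, 1.161, -0.05], TCP at [0.23, -0.608, 0.231] pointing down, gripper open.
Joint ranges: [-2.61, 2.61], [-0.41, 2.15], [-1.48, 1.57], [0, 2.5], [-1.57, 4.71], [0.05, 1.97], [-2.85, 2.85]. Speed limits (rad/s): [2.79, 2.79, 3.14, 3.14, 3.14, 3.14, 3.14].

## Interface

Orientations are given as a unit quaternion [w, x, y, z].
In Python, from rig import readout, camera, bot, nets gives the robot as it stands.
- The arm moves only by the tool step_arm, never from a script. Its argument "commands" is a list of rows, each a list of 5 numbers: the shift along the tool's x, y, z in m, then the turn about the tool's z in rad, then the closure, from 0 (fully open) to 1 (shut). A call has 1 to 10 rows; each row is the pose to reach, as a shift and turn from the pose commanded when the call began, along the tool's axes at that moment; what a row does not reach only later rows make up. A row lasts 1/10 s, in which the tool goes at most 50 mm and 8.59 degrees, less where a joint would pass 70% of its speed; a pose out of reach is approached as far as the arm can. A call with a gripper value outside its range is refused whole. The fingers move at their own pace and stop on an object; the grip force is fixed at half the most. Time passes only in rows, so rows that repeat a pose let the fingers close. It gives the time, the measured TCP pose, the force and the opening at its end, in the units of the state.
- readout.get_obs(): the state, without advancing time (a new reading comes with each control period).
- camera(name): name is "side" or "top" or "wrist"; returns a dict with "pixels" (400x640x3 uint8, red, green, blue), "K" (3x3 intrinsics, pixels), "k1" (the pictures are not rectified: a ray, as slopes to the right and down, at radius r is drawn at 1 + k1 r^2 times it, then the intrinsics apply), "position" and "rotation" of the camera in the world; the wrist camera has in their place "hand_eye" (4x4, takes a point from camera to tool coordinates, whose origin is the TCP and whose axes are the flange's). Camera axes: x right, y down, z forward; pixel columns grow to the right and rows downward; lengths in m; the calibration is good to about 2 mm. A picture is of the moment at which its call begins: read the wrist's pose just before it. There is no depth.
- bot.job_done(): hands the job in, once; it reports no verdict.
Trained networks look in a picture, given as the dict that the camera call returned (one of the last four; its "shot" number tells which), for a name from the list of things; names that differ only in an ending like _2 or _b are one class to them, and where a whole thing is asked for, a point or a joint stands for the part that bears it (a point fixed in the world has none). Each returns a list of dicts, best first, with "confidence" (0 to 1); they miss things now and then, are a little off and sometimes report something else, mostly with a low value. They report only what shows in the picture. A call takes as long as a camera call.
- nets.spot_in(picture, query): "centre" ([x, y, z] in m, in world coordinates, good to about 4 mm: the middle of the surface that is visible of it).
- nets.cut_out(picture, query): "region" (400x640 bool, what is visible of it).
- nets.pinpoint(picture, query): "centre" ([x, y, z] in m, in world coordinates, good to about 4 mm: a listed point, or the origin of a listed thing).
The state is a dict: "time_s": time; "joint_positions": joint angles; "joint_vel": joint speeds; "effort": joint torques, N m; "eef_pos": TCP position; "tool_rot": TCP orientation; "force": force on the tool from outside, world axes, zero at the start; "torque": the same for the moment, N m; "grip_width": finger opening in m.
Only numpy, scipy, OpenCV 4.12 (cv2) and the standard library are available. Lean on these libraries where they do the work, as an engineer would, in place of code of your own. Each camera call takes 0.05 s, during which the arm holds its last target.

## Working session

There is one attempt and no reset: what is moved stays moved. The work goes in short steps, Python scripts to look and compute and a tool call to move; the robot and the scene stay as the last step left them, time stands still between calls to the robot, and variables do not carry over. Pictures are saved under pics/ and viewed, and the job is handed in when it is done.

Besides the shell and the picture viewer there is one more tool, called after "Emit:" by a JSON object that holds its "op" and its "data", one argument or row to a line. step_arm: Moves the arm, as the interface text tells. Its arguments: {"type":"object","properties":{"commands":{"type":"array"}},"required":["commands"]}

```bash
ls; mkdir -p pics
cat > h.py <<'E'
import numpy as np, cv2
from rig import readout, camera, bot, nets
def save(p,n): cv2.imwrite(f'pics/{n}.png',cv2.cvtColor(p['pixels'],cv2.COLOR_RGB2BGR))
E
python3 - <<'E'
from h import *
o=readout.get_obs(); print(o)
for c in ('top','side'):
    p=camera(c); save(p,c+'0')
    print(c,p['K'].tolist(),p['k1'],np.round(p['position'],4).tolist(),np.round(p['rotation'],4).tolist())
    for q in ('fixed_lip','end_lip','pinch','seat','long_bar','tray_long','stand','short_bar','jar','bowl','brush','cap_c'):
        r=nets.pinpoint(p,q); print(q,[(np.round(x['centre'],4).tolist(),round(x['confidence'],2)) for x in r[:2]])
print(readout.get_obs()['time_s'], bot.tcp_to_grasp)
E
```

```text
pics
{'time_s': 0.0, 'joint_positions': array([ 1.11119005,  0.38386037,  0.04383759,  1.59958844, -0.01791269,
        1.1611874 , -0.04990265]), 'joint_vel': array([-8.75733599e-04,  1.09782860e-04, -6.49443672e-04, -6.50941562e-04,
       -4.57284763e-05, -2.80238739e-04,  1.64783524e-05]), 'effort': array([ 2.64271830e-04, -4.33461535e+01,  1.02425504e+00, -2.49508685e+01,
        1.04795155e-02,  1.14408290e-02,  2.16353988e-05]), 'eef_pos': array([ 0.22973682, -0.60703401,  0.22986412]), 'tool_rot': array([-1.29022292e-03,  9.83674583e-01,  1.79951546e-01, -3.03748609e-04]), 'force': array([-0.20422192,  0.44907697, -0.2032234 ]), 'torque': array([ 0.02497949, -0.00900424,  0.00200299]), 'grip_width': 0.08525808538308802}
top [[369.5429278875796, 0.0, 314.98201065012523], [0.0, 369.5429278875796, 200.72987030870863], [0.0, 0.0, 1.0]] 0.01949930123979814 [0.3559, 0.0054, 1.2641] [-0.0637, 0.7136, -0.6954, 0.0563]
fixed_lip [([0.665, -0.227, 0.0987], 0.69)]
end_lip [([0.4145, -0.1883, 0.1017], 0.6)]
pinch [([0.5364, -0.2101, 0.0615], 0.9)]
seat [([0.526, -0.2088, 0.0996], 0.78)]

[... 765 characters left out ...]
059, -0.1913, 0.0972], 0.59)]
pinch [([0.5386, -0.2143, 0.0616], 0.74), ([0.4077, 0.4771, -0.003], 0.74)]
seat [([0.5245, -0.2069, 0.103], 0.85)]
long_bar [([0.5243, 0.0461, 0.0584], 0.93), ([0.6713, -0.2313, 0.101], 0.69)]
tray_long [([0.5249, 0.0461, -0.0022], 0.64), ([0.6754, 0.2523, 0.0078], 0.27)]
stand [([0.5368, -0.2085, 0.0012], 0.9), ([0.6727, -0.2314, 0.0993], 0.33)]
short_bar [([0.603, 0.2518, 0.063], 0.64), ([0.4084, -0.1933, 0.0977], 0.4)]
jar [([0.5711, -0.4712, -0.0012], 0.74), ([0.4091, 0.4743, 0.0001], 0.33)]
bowl [([0.6059, 0.4475, 0.0005], 0.82)]
brush [([0.4079, 0.4766, -0.0003], 0.59)]
cap_c [([0.4406, -0.4544, -0.0022], 0.66), ([0.5296, 0.2702, 0.0104], 0.5)]
1.3 0.0187
```

View images.

View pics/top0.png

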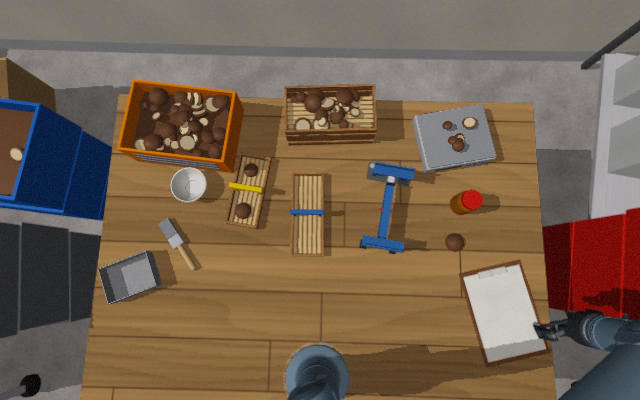

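View pics/side0.png

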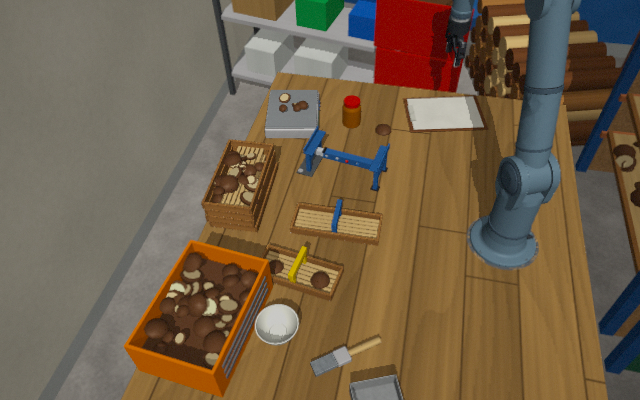

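```bash
cat >> h.py <<'E'
from scipy.spatial.transform import Rotation as R
def rot(q): return R.from_quat([q[1],q[2],q[3],q[0]])
def shift(target,ang,o=None):
    """world TCP target, wanted world heading of tool x (rad) -> shift in tool axes, turn"""
    o=o or readout.get_obs(); r=rot(o['tool_rot']).as_matrix()
    d=r.T@(np.array(target)-o['eef_pos']); h=np.arctan2(r[1,0],r[0,0])
    return np.round(d,4), round(float(-(ang-h)),4), np.round(h,4), np.round(r[:,2],4)
E
python3 - <<'E'
from h import *
print(shift([0.537,-0.211,0.235],-0.145)); p=camera('wrist'); print(p['K'],p['k1'],p['hand_eye'])
E
```

```text
(array([ 0.4275, -0.2625, -0.0037]), 0.5069, np.float64(0.3619), array([ 0.,  0., -1.]))
[[342.0101401    0.         320.12750362]
 [  0.         342.0101401  195.55359854]
 [  0.           0.           1.        ]] -0.06452798599244437 [[ 2.30125181e-04 -9.54243071e-01 -2.99031952e-01  7.69578772e-02]
 [ 9.99999332e-01 -1.19252805e-04  1.15011519e-03  1.39713828e-04]
 [-1.13314985e-03 -2.99032016e-01  9.54242406e-01 -1.43600645e-01]
 [ 0.00000000e+00  0.00000000e+00  0.00000000e+00  1.00000000e+00]]
```

Emit:
{"op": "step_arm", "data": {
  "commands": [
    [0.04,-0.025,0,0.05,0],
    [0.085,-0.052,0,0.1,0],
    [0.125,-0.077,0,0.15,0],
    [0.17,-0.104,0,0.2,0],
    [0.21,-0.13,0,0.25,0],
    [0.255,-0.156,0,0.3,0],
    [0.3,-0.184,0,0.36,0],
    [0.34,-0.21,0,0.41,0],
    [0.385,-0.236,0,0.46,0],
    [0.42,-0.258,0,0.5,0]
  ]
}}

```text
time_s: 2.35
eef_pos: [0.533, -0.2157, 0.2317]
tool_rot: [0.0, 0.998, -0.069, 0.001]
force: [0.3, -1.1, 0.1]
grip_width: 0.0857
```

Emit:
{"op": "step_arm", "data": {
  "commands": [
    [0.002,-0.009,0,0.007,0],
    [0.002,-0.009,0,0.007,0],
    [0.002,-0.009,0,0.007,0]
  ]
}}

```text
time_s: 2.65
eef_pos: [0.5339, -0.211, 0.2312]
tool_rot: [0.001, 0.997, -0.073, -0.0]
force: [-0.5, -0.4, 0.1]
grip_width: 0.0855
```

```bash
cat > look.py <<'E'
from h import *
import sys
o=readout.get_obs(); print(o['time_s'],o['eef_pos'],o['force'],o['grip_width'],shift(o['eef_pos'],0,o)[1:])
p=camera('wrist'); save(p,sys.argv[1])
T=np.eye(4);T[:3,:3]=rot(o['tool_rot']).as_matrix();T[:3,3]=o['eef_pos'];T=T@p['hand_eye']
np.savez('last.npz',T=T,K=p['K'],k1=p['k1'])
for q in sys.argv[2:]:
    r=nets.pinpoint(p,q); print(q,[(np.round(x['centre'],4).tolist(),round(x['confidence'],2)) for x in r[:2]])
E
cat >> h.py <<'E'
def px2w(u,v,z):
    d=np.load('last.npz'); K=d['K'];k=float(d['k1']);T=d['T']
    x=(np.array([u,v])-[K[0,2],K[1,2]])/K[0,0]
    y=x.copy()
    for _ in range(20): y=x/(1+k*(y@y))
    r=T[:3,:3]@np.array([*y,1]); c=T[:3,3]
    return c+r*(z-c[2])/r[2]
E
python3 look.py w1 pinch fixed_lip end_lip seat stand button_l button_r
```

```text
2.65 [ 0.53385492 -0.21099532  0.23117336] [-0.4701144  -0.35371746  0.08842208] 0.08546841388029129 (-0.1465, np.float64(-0.1465), array([-0.001 , -0.0012, -1.    ]))
pinch [([0.5383, -0.2147, 0.0616], 0.66), ([0.6711, -0.2319, 0.0968], 0.17)]
fixed_lip [([0.6677, -0.2338, 0.0974], 0.61), ([0.5229, -0.2057, 0.1012], 0.28)]
end_lip [([0.409, -0.1903, 0.0973], 0.95)]
seat [([0.5187, -0.2055, 0.1], 0.78)]
stand []Traceback (most recent call last):
  File "look.py", line 8, in <module>
    r=nets.pinpoint(p,q); print(q,[(np.round(x['centre'],4).tolist(),round(x['confidence'],2)) for x in r[:2]])
ValueError: it knows: bowl, brush, cap, end_lip, fixed_lip, jar, long_bar, pinch, seat, short_bar, stand, tray_long
```

View pics/w1.png

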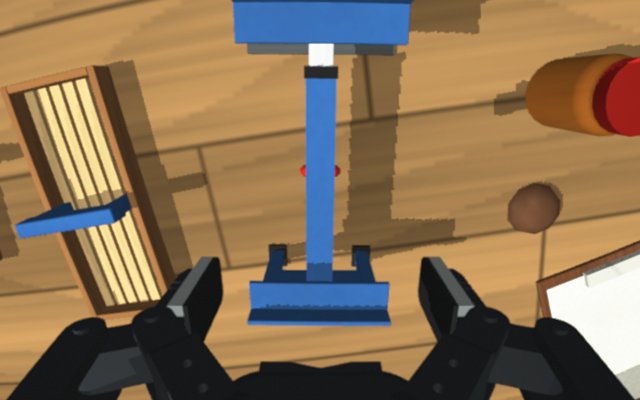

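Run:
```python
from h import *
im=cv2.imread('pics/w1.png').astype(int); b,g,r=im[...,0],im[...,1],im[...,2]
blue=(b>r+60)&(b>g+30)
pts=[]
for v in list(range(90,160,8))+list(range(185,255,8)):
    c=np.where(blue[v,280:360])[0]+280
    L=px2w(c.min()-.5,v,.073);Rr=px2w(c.max()+.5,v,.073); pts.append([*L[:2],*Rr[:2]])
pts=np.array(pts); m=(pts[:,:2]+pts[:,2:])/2
print('width',np.linalg.norm(pts[:,:2]-pts[:,2:],axis=1).round(4))
f=np.polyfit(m[:,0],m[:,1],1); print('axis slope',f[0],'heading tool x',np.arctan(f[0]))
red=(r>150)&(g<70)&(b<70); red[:,:280]=0; red[:,360:]=0
v,u=np.where(red)
for s in (u<320,u>320):
    print(u[s].min(),u[s].max(),v[s].min(),v[s].max(),v[s].mean(), px2w(u[s].mean(),v[s].mean(),.062))
x=0.538; print('axis y at',x,np.polyval(f,x))
```

```text
width [0.0254 0.0256 0.0257 0.025  0.0252 0.0254 0.0255 0.0257 0.0259 0.0256
 0.0258 0.026  0.0253 0.0245 0.0247 0.0249 0.0261 0.0263]
axis slope -0.15539657597063652 heading tool x -0.15416354862118334
300 304 166 175 170.29032258064515 [ 0.53994737 -0.19572961  0.062     ]
336 336 171 174 172.5 [ 0.53327171 -0.22636801  0.062     ]
axis y at 0.538 -0.2116658707063735
```

Run:
```python
from h import *
print(shift([0.5375,-0.2116,0.039],-0.153))
```

```text
(array([0.0036, 0.    , 0.1923]), 0.0049, np.float64(-0.1481), array([-2.e-04, -4.e-04, -1.e+00]))
```

Emit:
{"op": "step_arm", "data": {
  "commands": [
    [0.004,0,0.04,0.005,0],
    [0.004,0,0.08,0.005,0],
    [0.004,0,0.12,0.005,0],
    [0.004,0,0.16,0.005,0],
    [0.004,0,0.185,0.005,0],
    [0.004,0,0.192,0.005,0],
    [0.004,0,0.192,0.005,0],
    [0.004,0,0.192,0.005,0]
  ]
}}

```text
time_s: 3.75
eef_pos: [0.5402, -0.2107, 0.0408]
tool_rot: [0.0, 0.997, -0.075, 0.001]
force: [-0.2, 0.4, 0.3]
grip_width: 0.0854
```

```bash
python3 look.py w2 pinch
```

```text
3.75 [ 0.54016328 -0.21066711  0.04083552] [-0.17456897  0.3901568   0.26653497] 0.08538371482288354 (-0.1507, np.float64(-0.1507), array([ 0.0028, -0.001 , -1.    ]))
pinch [([0.5361, -0.2143, 0.064], 0.86)]
```

View pics/w2.png

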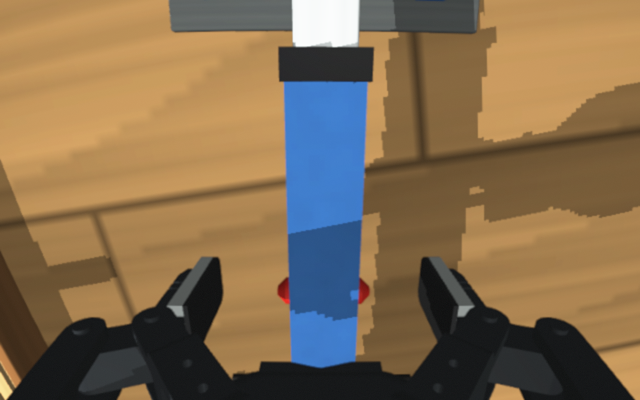

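Run:
```python
from h import *
p=camera('wrist'); H=np.linalg.inv(p['hand_eye'])
def proj(t):
    c=H[:3,:3]@np.array(t)+H[:3,3]; s=c[:2]/c[2]; s=s*(1+p['k1']*(s@s)); return (p['K'][0,0]*s+p['K'][:2,2]).round(1)
for t in [(0,.019,-.0187),(0,-.019,-.0187),(.011,0,-.0187),(-.011,0,-.0187),(0,.0427,-.0317),(0,0,0),(.011,.0427,-.0317),(-.011,.0427,-.0317)]: print(t,proj(t))
```

```text
(0, 0.019, -0.0187) [365.3 282.1]
(0, -0.019, -0.0187) [274.4 282.1]
(0.011, 0, -0.0187) [319.8 258.7]
(-0.011, 0, -0.0187) [319.8 304.6]
(0, 0.0427, -0.0317) [430.9 299.8]
(0, 0, 0) [319.9 260.8]
(0.011, 0.0427, -0.0317) [434.  274.7]
(-0.011, 0.0427, -0.0317) [427.8 323.5]
```

Emit:
{"op": "step_arm", "data": {
  "commands": [
    [-0.004,0.0015,0.001,0,0],
    [-0.004,0.0015,0.001,0,0],
    [-0.004,0.0015,0.001,0,0],
    [-0.004,0.0015,0.001,0,0]
  ]
}}

```text
time_s: 4.3
eef_pos: [0.5345, -0.2108, 0.0384]
tool_rot: [0.0, 0.997, -0.075, 0.0]
force: [-0.7, -0.5, -0.1]
grip_width: 0.0856
```

```bash
python3 look.py w3; python3 -c "
import cv2;i=cv2.imread('pics/w3.png')[230:340,160:480];cv2.imwrite('pics/w3c.png',cv2.resize(i,None,fx=2.4,fy=2.4))"
```

```text
4.3 [ 0.53454856 -0.21081959  0.03841569] [-0.72744421 -0.47623538 -0.0832086 ] 0.085575942441809 (-0.1503, np.float64(-0.1503), array([ 2.e-04, -1.e-04, -1.e+00]))
```

View pics/w3c.png

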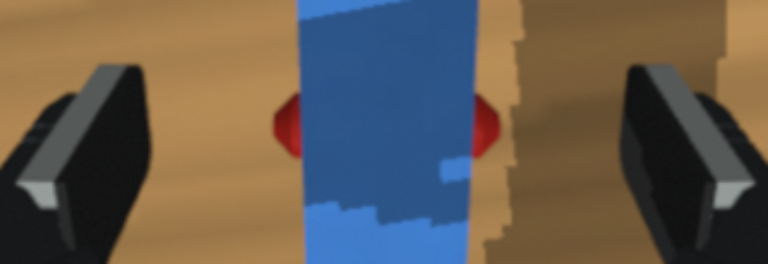

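Emit:
{"op": "step_arm", "data": {
  "commands": [
    [0,0.0005,0,0,0.5],
    [0,0.0005,0,0,1],
    [0,0.0005,0,0,1],
    [0,0.0005,0,0,1],
    [0,0.0005,0,0,1],
    [0,0.0005,0,0,1],
    [0,0.0005,0,0,1],
    [0,0.0005,0,0,1]
  ]
}}

```text
time_s: 5.15
eef_pos: [0.5347, -0.2111, 0.0388]
tool_rot: [-0.0, 0.997, -0.075, 0.0]
force: [-1.3, 0.4, 5.3]
grip_width: 0.0253
```

```bash
python3 look.py w4; python3 -c "
import cv2;i=cv2.imread('pics/w4.png')[200:340,160:480];cv2.imwrite('pics/w4c.png',cv2.resize(i,None,fx=2.4,fy=2.4))"
```

```text
5.15 [ 0.53469715 -0.21105657  0.03875088] [-1.30257443  0.36047015  5.34863253] 0.02527586608004459 (-0.1506, np.float64(-0.1506), array([ 3.e-04,  3.e-04, -1.e+00]))
```

View pics/w4c.png

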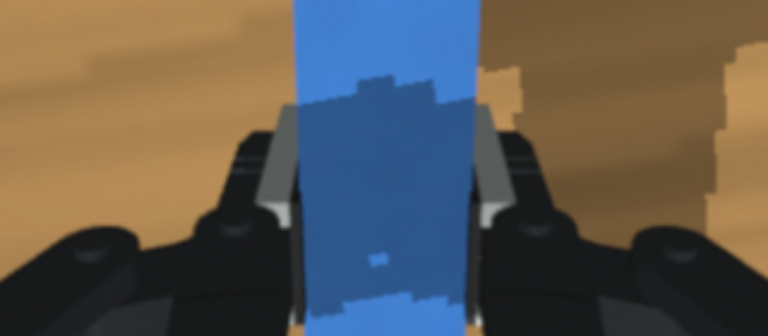

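Emit:
{"op": "step_arm", "data": {
  "commands": [
    [-0.002,0.0005,0,0,1],
    [-0.004,0.0005,0,0,1],
    [-0.006,0.0005,0,0,1],
    [-0.008,0.0005,0,0,1],
    [-0.008,0.0005,0,0,1]
  ]
}}

```text
time_s: 5.7
eef_pos: [0.5316, -0.2106, 0.0388]
tool_rot: [0.0, 0.997, -0.075, 0.005]
force: [9.2, -0.2, -4.7]
grip_width: 0.025
```

Emit:
{"op": "step_arm", "data": {
  "commands": [
    [-0.002,0,0,0,1],
    [-0.004,0,0,0,1],
    [-0.005,0,0,0,1]
  ]
}}

```text
time_s: 6.0
eef_pos: [0.5311, -0.2105, 0.0389]
tool_rot: [0.001, 0.997, -0.075, 0.01]
force: [19.3, -2.2, -17.0]
grip_width: 0.025
```

Emit:
{"op": "step_arm", "data": {
  "commands": [
    [-0.001,0,0,0,1],
    [-0.002,0,0,0,1],
    [-0.003,0,0,0,1]
  ]
}}

```text
time_s: 6.3
eef_pos: [0.5303, -0.2104, 0.039]
tool_rot: [0.001, 0.997, -0.074, 0.012]
force: [23.4, -3.7, -21.5]
grip_width: 0.0252
```

```bash
python3 look.py w5; python3 -c "
import cv2;i=cv2.imread('pics/w5.png')[0:340,160:480];cv2.imwrite('pics/w5c.png',cv2.resize(i,None,fx=1.75,fy=1.75))"
```

```text
6.3 [ 0.53027486 -0.21038862  0.03903657] [ 23.37994439  -3.69068212 -21.50107644] 0.025156624605896672 (-0.1487, np.float64(-0.1487), array([ 0.0247, -0.0039, -0.9997]))
```

View pics/w5c.png

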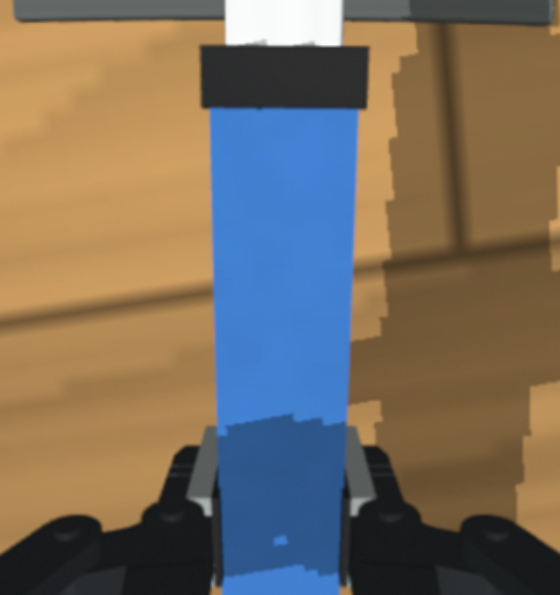

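```bash
cat look.py > /dev/null
python3 - <<'E'
from h import *
# need poses: w4 and w5
o4=dict(p=[0.53469715,-0.21105657,0.03875088])
import glob
d=dict(np.load('last.npz'))
T5=d['T'].copy()
H=np.linalg.inv(np.eye(4))
p=camera('wrist'); he=p['hand_eye']
h=-0.1506; q=np.array([[np.cos(h),np.sin(h),.0003],[np.sin(h),-np.cos(h),.0003],[0,0,-1]])
T4=np.eye(4);T4[:3,:3]=q;T4[:3,3]=o4['p'];T4=T4@he
for n,T in (('w4',T4),('w5',T5)):
    np.savez('last.npz',T=T,K=d['K'],k1=d['k1'])
    g=cv2.imread(f'pics/{n}.png').astype(int)
    col=g[:110,310:330].mean(1); 
    bl=col[:,0]-col[:,2]
    print(n,[ (v,col[v].round().tolist()) for v in range(20,75,3)][:0])
    edge=np.where(bl>60)[0][0]; dark=np.where(col.sum(1)<200)[0]
    print(edge,dark[0],px2w(320,edge,.073),px2w(320,dark[0],.074))
E
```

```text
w4 []
63 27 [ 0.61840089 -0.22382649  0.073     ] [ 0.62824994 -0.2253201   0.074     ]
w5 []
61 27 [ 0.61394739 -0.22297102  0.073     ] [ 0.62345753 -0.22439397  0.074     ]
```

Emit:
{"op": "step_arm", "data": {
  "commands": [
    [-0.001,0,0,0,1],
    [-0.002,0,0,0,1],
    [-0.003,0,0,0,1],
    [-0.004,0,0,0,1]
  ]
}}

```text
time_s: 6.8
eef_pos: [0.5203, -0.2088, 0.0389]
tool_rot: [0.0, 0.997, -0.074, 0.006]
force: [9.0, -0.3, -6.1]
grip_width: 0.0251
```

Emit:
{"op": "step_arm", "data": {
  "commands": [
    [-0.002,0,0,0,1],
    [-0.004,0,0,0,1],
    [-0.006,0,0,0,1],
    [-0.008,0,0,0,1],
    [-0.01,0,0,0,1]
  ]
}}

```text
time_s: 7.3
eef_pos: [0.5103, -0.2072, 0.0389]
tool_rot: [0.0, 0.997, -0.074, 0.006]
force: [9.1, 0.5, -6.2]
grip_width: 0.0255
```

Emit:
{"op": "step_arm", "data": {
  "commands": [
    [-0.0015,0,0,0,1],
    [-0.003,0,0,0,1],
    [-0.0045,0,0,0,1],
    [-0.006,0,0,0,1],
    [-0.007,0,0,0,1]
  ]
}}

```text
time_s: 7.8
eef_pos: [0.5029, -0.2061, 0.0388]
tool_rot: [0.0, 0.997, -0.074, 0.005]
force: [0.5, 0.5, -0.4]
grip_width: 0.0252
```

Emit:
{"op": "step_arm", "data": {
  "commands": [
    [-0.001,0,0,0,1],
    [-0.002,0,0,0,1],
    [-0.003,0,0,0,1]
  ]
}}

```text
time_s: 8.1
eef_pos: [0.498, -0.2053, 0.0388]
tool_rot: [-0.0, 0.997, -0.075, 0.003]
force: [7.5, 1.6, -5.3]
grip_width: 0.0252
```

Emit:
{"op": "step_arm", "data": {
  "commands": [
    [-0.001,0,0,0,1],
    [-0.001,0,0,0,1]
  ]
}}

```text
time_s: 8.3
eef_pos: [0.498, -0.2053, 0.0389]
tool_rot: [0.0, 0.997, -0.075, 0.004]
force: [9.2, 1.4, -6.4]
grip_width: 0.0253
```

```bash
python3 look.py w6; python3 -c "
import cv2;i=cv2.imread('pics/w6.png')[100:340,160:480];cv2.imwrite('pics/w6c.png',cv2.resize(i,None,fx=2.4,fy=2.4))"
```

```text
8.3 [ 0.49795708 -0.20530595  0.03885217] [ 9.19625984  1.4368071  -6.39145837] 0.025347001748171394 (-0.1492, np.float64(-0.1492), array([ 8.8e-03, -8.0e-04, -1.0e+00]))
```

View pics/w6c.png

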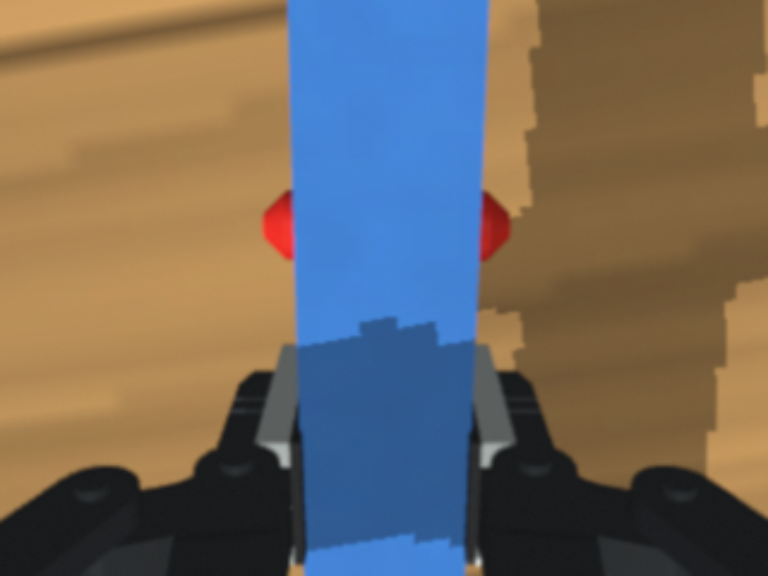

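Both buttons stand fully out through the new holes, at (275,193) and (366,193) in w6. I'll relieve the pull, then open.

Emit:
{"op": "step_arm", "data": {
  "commands": [
    [0.002,0,0,0,1],
    [0.004,0,0,0,1],
    [0.004,0,0,0,1]
  ]
}}

```text
time_s: 8.65
eef_pos: [0.4979, -0.2053, 0.0388]
tool_rot: [-0.0, 0.997, -0.075, -0.0]
force: [1.4, 4.7, 4.2]
grip_width: 0.0255
```

Emit:
{"op": "step_arm", "data": {
  "commands": [
    [0,0,0,0,0.3],
    [0,0,0,0,0],
    [0,0,0,0,0],
    [0,0,0,0,0],
    [0,0,0,0,0],
    [0,0,0,0,0]
  ]
}}

```text
time_s: 9.25
eef_pos: [0.4975, -0.2064, 0.0382]
tool_rot: [0.0, 0.997, -0.075, -0.0]
force: [0.0, 0.4, -0.5]
grip_width: 0.0852
```

Run:
```python
from h import *
o=readout.get_obs(); print(o['eef_pos'],o['grip_width'],o['force'])
print('up', shift([o['eef_pos'][0],o['eef_pos'][1],.26],-.15))
# tray orientation from top
p=camera('top'); save(p,'top1')
for q in ('end_lip','fixed_lip','long_bar'):
    r=nets.pinpoint(p,q); print(q,[(np.round(x['centre'],4).tolist(),round(x['confidence'],2)) for x in r[:2]])
Rm=rot(p['rotation']).as_matrix() if np.ndim(p['rotation'])==1 else p['rotation']
r=nets.cut_out(p,'tray_long')
for x in r[:3]:
    m=x['region']; v,u=np.where(m); print(x['confidence'],m.sum(),u.mean(),v.mean(),cv2.minAreaRect(np.c_[u,v].astype(np.float32)))
```

```text
[ 0.49754206 -0.20639396  0.03817434] 0.08522856681895484 [ 0.02696988  0.43822795 -0.47486348]
up (array([-1.000e-04,  0.000e+00, -2.218e-01]), -0.0003, np.float64(-0.1503), array([-5.e-04, -1.e-04, -1.e+00]))
end_lip [([0.375, -0.186, 0.1006], 0.77)]
fixed_lip [([0.6679, -0.2334, 0.1002], 0.58), ([0.6088, 0.4466, 0.0012], 0.51)]
long_bar [([0.5225, 0.046, 0.0575], 0.72)]
0.91 2447 305.8242746219861 212.6648957907642 ((305.9999694824219, 213.49996948242188), (31.999996185302734, 82.99998474121094), 0.0)
0.7 1489 385.4989926124916 201.77300201477502 ((384.09814453125, 212.43069458007812), (46.48652648925781, 98.34212493896484), 9.782407760620117)
0.53 1991 248.39226519337018 188.1079859367152 ((246.4150848388672, 189.4528350830078), (36.61199188232422, 73.59255981445312), 10.619654655456543)
```

Emit:
{"op": "step_arm", "data": {
  "commands": [
    [0,0,-0.045,0,0],
    [0,0,-0.09,0,0],
    [0,0,-0.135,0,0],
    [0,0,-0.18,0,0],
    [0,0,-0.22,0,0],
    [0,0,-0.225,0,0]
  ]
}}

```text
time_s: 10.1
eef_pos: [0.5017, -0.2074, 0.2703]
tool_rot: [0.002, 0.997, -0.075, 0.006]
force: [1.3, -0.1, 0.7]
grip_width: 0.0853
```

```bash
python3 - <<'E'
from h import *
o=readout.get_obs(); print(o['joint_positions'],o['eef_pos'])
for a in (np.pi/2,-np.pi/2): print(shift([.48,.046,.26],a,o))
E
python3 look.py w7
```

```text
[ 0.48607488  0.14883334 -0.18690251  1.81349714  0.0309319   1.16915983
 -1.43151779] [ 0.50165555 -0.20743629  0.27028289]
(array([-0.0594, -0.2474,  0.0088]), -1.721, np.float64(-0.1502), array([ 0.012 , -0.0047, -0.9999]))
(array([-0.0594, -0.2474,  0.0088]), 1.4206, np.float64(-0.1502), array([ 0.012 , -0.0047, -0.9999]))
10.1 [ 0.50165555 -0.20743629  0.27028289] [ 1.31182023 -0.05537935  0.67610669] 0.08529762041190941 (-0.1502, np.float64(-0.1502), array([ 0.012 , -0.0047, -0.9999]))
```

View pics/w7.png

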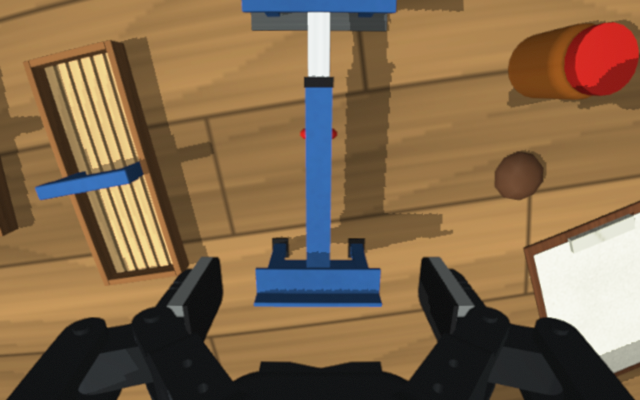

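Run:
```python
from h import *
c=[px2w(u,v,.028) for u,v in [(26,63),(113,41),(188,263),(107,283)]]
for x in c: print(x)
for a,b in ((0,3),(1,2)): d=c[a]-c[b]; print(np.linalg.norm(d),np.arctan2(d[1],d[0]))
d=c[0]-c[1]; print(np.linalg.norm(d),np.arctan2(d[1],d[0])-np.pi/2); print(np.mean(c,axis=0))
bb=[px2w(u,v,.073) for u,v in [(36,187),(130,165),(142,182),(39,199)]]; print(bb,np.mean(bb,axis=0))
print(shift([.5245,.046,.24],np.pi/2))
```

```text
[0.66440647 0.10064712 0.028     ]
[ 0.66658135 -0.00781505  0.028     ]
[ 0.39825658 -0.02299797  0.028     ]
[0.38457085 0.09395696 0.028     ]
0.27991558006231654 0.023902928077139174
0.26875398276097023 0.056523843427618785
0.1084839713628123 0.02004927703816195
[0.52845381 0.04094777 0.028     ]
[array([0.53072878, 0.09946397, 0.073     ]), array([ 0.5370392 , -0.01432554,  0.073     ]), array([ 0.51749981, -0.02171473,  0.073     ]), array([0.51720283, 0.10124218, 0.073     ])] [0.52561766 0.04116647 0.073     ]
(array([-0.0144, -0.2538,  0.0275]), -1.7209, np.float64(-0.1501), array([ 0.0086, -0.0034, -1.    ]))
```

Emit:
{"op": "step_arm", "data": {
  "commands": [
    [0,-0.01,0,-0.12,0],
    [-0.001,-0.035,0,-0.27,0],
    [-0.003,-0.065,0.003,-0.42,0],
    [-0.005,-0.095,0.006,-0.57,0],
    [-0.007,-0.125,0.009,-0.72,0],
    [-0.009,-0.155,0.012,-0.87,0],
    [-0.011,-0.185,0.014,-1.02,0],
    [-0.013,-0.215,0.016,-1.17,0],
    [-0.014,-0.24,0.018,-1.32,0],
    [-0.014,-0.254,0.02,-1.46,0]
  ]
}}

```text
time_s: 11.15
eef_pos: [0.5204, 0.0501, 0.2413]
tool_rot: [-0.002, 0.79, 0.613, -0.001]
force: [0.2, 0.4, 0.4]
grip_width: 0.0853
```

Emit:
{"op": "step_arm", "data": {
  "commands": [
    [0,0,0,-0.14,0],
    [0,0,0,-0.28,0],
    [0,0,0,-0.28,0],
    [0,0,0,-0.28,0]
  ]
}}

```text
time_s: 11.55
eef_pos: [0.5211, 0.0467, 0.2419]
tool_rot: [-0.001, 0.701, 0.713, -0.001]
force: [1.4, 0.8, 0.3]
grip_width: 0.085
```

```bash
python3 look.py w8 long_bar tray_long; python3 -c "
from h import *
o=readout.get_obs();print(o['joint_positions'].round(2))"
```

```text
11.55 [0.52106614 0.04673518 0.24188843] [1.3818733  0.78708268 0.3226921 ] 0.0849677628971451 (1.5867, np.float64(1.5867), array([-0.0026,  0.    , -1.    ]))
long_bar [([0.5223, 0.0461, 0.0615], 0.6), ([0.5241, 0.046, -0.0001], 0.36)]
tray_long [([0.5235, 0.0495, 0.0005], 0.66)]
[ 0.31  0.17 -0.52  1.86  0.09  1.13 -0.23]
```

View pics/w8.png

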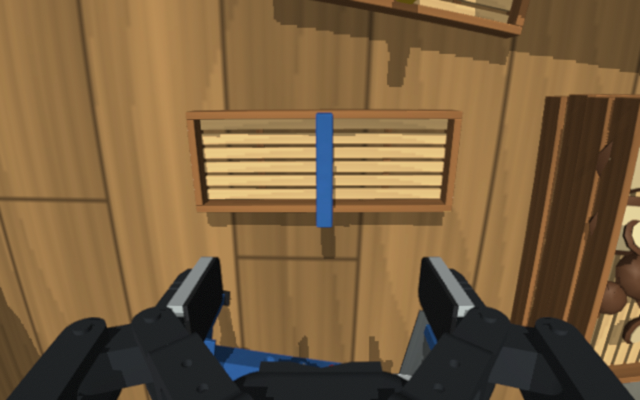

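Run:
```python
from h import *
im=cv2.imread('pics/w8.png').astype(int); b,g,r=im[...,0],im[...,1],im[...,2]
blue=((b>r+60)&(b>g+20)).astype(np.uint8); blue[:105]=0; blue[235:]=0; blue[:,:295]=0; blue[:,350:]=0
print(cv2.boundingRect(blue))
pts=[]
for v in range(118,222,6):
    c=np.where(blue[v])[0]; L=px2w(c.min()-.5,v,.073);Q=px2w(c.max()+.5,v,.073); pts.append([*L[:2],*Q[:2]])
pts=np.array(pts); m=(pts[:,:2]+pts[:,2:])/2; f=np.polyfit(m[:,1],m[:,0],1)
print('w',np.linalg.norm(pts[:,:2]-pts[:,2:],axis=1).round(4)); print('heading',np.pi/2-np.arctan(f[0]))
y0,y1=px2w(324,113,.073)[1],px2w(324,227,.073)[1]; print(y0,y1)
yc=(y0+y1)/2; print('bar centre',np.polyval(f,yc),yc)
# tray edges
c=[px2w(u,v,.028) for u,v in [(189,113),(461,113),(452,211),(198,211)]]
for a,bb in ((1,0),(2,3)): d=c[a]-c[bb]; print(np.linalg.norm(d),np.arctan2(d[1],d[0]))
print(np.mean(c,axis=0))
print(shift([np.polyval(f,yc),yc,.043],np.pi/2-np.arctan(f[0])))
```

```text
(316, 113, 17, 114)
w [0.0144 0.0144 0.0154 0.0136 0.0137 0.0138 0.0139 0.0149 0.014  0.0141
 0.0141 0.0142 0.0143 0.0144 0.0145 0.0145 0.0146 0.0147]
heading 1.5930587251069268
0.102251869751475 -0.0076289717424689735
bar centre 0.5249330509774701 0.047311449004503014
0.280789560769545 0.01668788894458629
0.2851020474370776 0.0163454426238941
[0.52665995 0.04633375 0.028     ]
(array([0.0005, 0.0035, 0.1998]), -0.0051, np.float64(1.5879), array([-9.e-04, -0.e+00, -1.e+00]))
```

Emit:
{"op": "step_arm", "data": {
  "commands": [
    [0,0.004,0.04,-0.004,0],
    [0,0.004,0.08,-0.004,0],
    [0,0.004,0.12,-0.004,0],
    [0,0.004,0.16,-0.004,0],
    [0,0.004,0.19,-0.004,0],
    [0,0.004,0.199,-0.004,0],
    [0,0.004,0.199,-0.004,0],
    [0,0.004,0.199,-0.004,0]
  ]
}}

```text
time_s: 12.5
eef_pos: [0.5275, 0.0474, 0.0457]
tool_rot: [0.001, 0.699, 0.715, 0.001]
force: [0.1, -0.5, 0.3]
grip_width: 0.0853
```

```bash
python3 look.py w9
```

```text
12.5 [0.52745243 0.04736533 0.04567556] [ 0.08229934 -0.49785681  0.30804488] 0.08529309822836996 (1.5934, np.float64(1.5934), array([ 2.6e-03,  3.0e-04, -1.0e+00]))
```

View pics/w9.png

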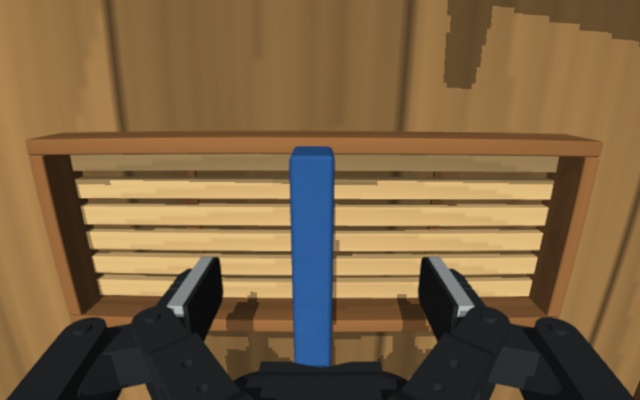

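Emit:
{"op": "step_arm", "data": {
  "commands": [
    [0,-0.002,0.002,0,0.3],
    [0,-0.002,0.002,0,0.6],
    [0,-0.002,0.002,0,1],
    [0,-0.002,0.002,0,1],
    [0,-0.002,0.002,0,1],
    [0,-0.002,0.002,0,1],
    [0,-0.002,0.002,0,1],
    [0,-0.002,0.002,0,1]
  ]
}}

```text
time_s: 13.35
eef_pos: [0.5245, 0.0471, 0.0427]
tool_rot: [0.0, 0.699, 0.715, 0.0]
force: [0.4, -0.1, 3.0]
grip_width: 0.0151
```

Emit:
{"op": "step_arm", "data": {
  "commands": [
    [0,-0.002,-0.005,0,1],
    [0,-0.002,-0.015,0,1],
    [0,-0.002,-0.03,0,1],
    [0,-0.002,-0.03,0,1]
  ]
}}

```text
time_s: 13.75
eef_pos: [0.524, 0.0474, 0.0747]
tool_rot: [0.002, 0.699, 0.715, 0.002]
force: [0.5, 0.2, -2.6]
grip_width: 0.0149
```

```bash
python3 look.py w10; python3 -c "
from h import *
p=camera('side');save(p,'side2')
cv2.imwrite('pics/side2c.png',cv2.resize(cv2.imread('pics/side2.png')[90:290,230:500],None,fx=2.5,fy=2.5))"
```

```text
13.75 [0.52395423 0.04738577 0.07472205] [ 0.54156088  0.21344827 -2.58644849] 0.014879339464908537 (1.5939, np.float64(1.5939), array([ 4.8e-03,  4.0e-04, -1.0e+00]))
```

View pics/side2c.png

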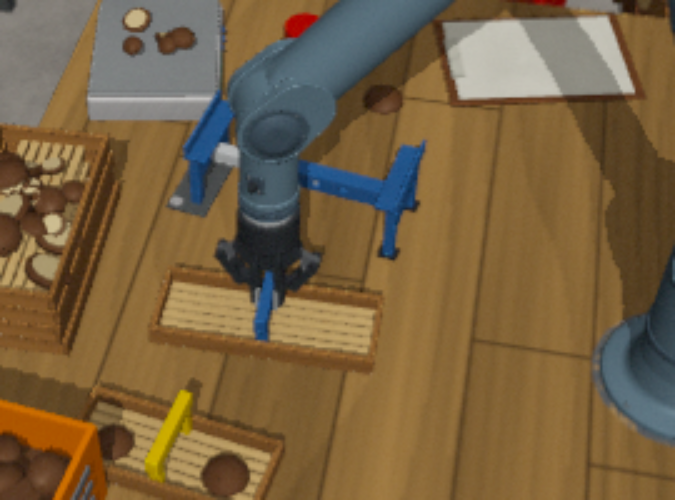

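View pics/w10.png

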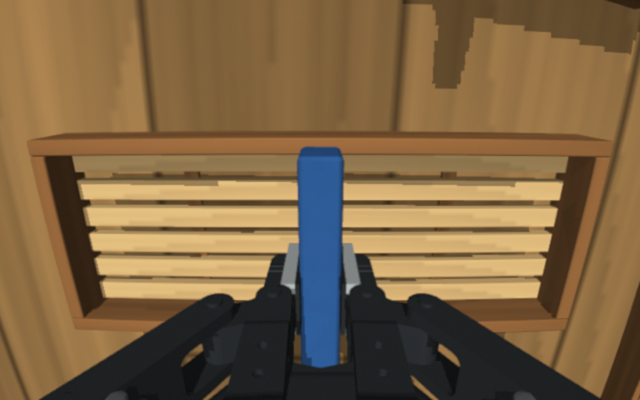

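Emit:
{"op": "step_arm", "data": {
  "commands": [
    [0,0,-0.02,0,1],
    [0,0,-0.05,0,1],
    [0,0,-0.08,0,1],
    [0,0,-0.11,0,1],
    [0,0,-0.13,0,1],
    [0,0,-0.135,0,1],
    [0,0,-0.135,0,1]
  ]
}}

```text
time_s: 14.55
eef_pos: [0.5221, 0.047, 0.2074]
tool_rot: [0.0, 0.699, 0.715, 0.0]
force: [-0.5, -0.5, -3.8]
grip_width: 0.0153
```

Run:
```python
from h import *
o=readout.get_obs(); print(o['eef_pos'],o['force'],o['grip_width']); print(shift([.5215,-.2094,.205],np.pi/2-.153,o))
```

```text
[0.52207179 0.04697204 0.20743809] [-0.50835724 -0.49493654 -3.78062551] 0.015260290564297613
(array([-0.2563, -0.0065,  0.0025]), 0.176, np.float64(1.5938), array([ 8.e-04, -2.e-04, -1.e+00]))
```

Emit:
{"op": "step_arm", "data": {
  "commands": [
    [-0.01,0,0,0.01,1],
    [-0.035,-0.001,0,0.03,1],
    [-0.065,-0.002,0,0.055,1],
    [-0.1,-0.003,0,0.08,1],
    [-0.135,-0.004,0,0.105,1],
    [-0.17,-0.005,0,0.13,1],
    [-0.205,-0.006,0,0.15,1],
    [-0.235,-0.006,0,0.165,1],
    [-0.25,-0.006,0,0.172,1],
    [-0.256,-0.006,0,0.176,1]
  ]
}}

```text
time_s: 15.55
eef_pos: [0.5203, -0.2114, 0.2055]
tool_rot: [-0.001, 0.76, 0.649, -0.001]
force: [-1.2, 0.7, -2.9]
grip_width: 0.0151
```

Emit:
{"op": "step_arm", "data": {
  "commands": [
    [0,0,0.01,0,1],
    [0,0,0.025,0,1],
    [0,0,0.035,0,1],
    [0,0,0.035,0,1],
    [0,0,0.035,0,1]
  ]
}}

```text
time_s: 16.05
eef_pos: [0.5216, -0.2078, 0.1715]
tool_rot: [-0.001, 0.759, 0.652, -0.0]
force: [0.3, 0.2, -2.5]
grip_width: 0.015
```

```bash
python3 look.py w11 end_lip fixed_lip
python3 - <<'E'
from h import *
for c in ('top','side'):
    p=camera(c);save(p,c+'3')
    for q in ('end_lip','fixed_lip','long_bar','tray_long'):
        r=nets.pinpoint(p,q); print(c,q,[(np.round(x['centre'],4).tolist(),round(x['confidence'],2)) for x in r[:2]])
cv2.imwrite('pics/side3c.png',cv2.resize(cv2.imread('pics/side3.png')[90:260,250:450],None,fx=3.5,fy=3.5,interpolation=2))
E
```

```text
16.05 [ 0.52155999 -0.20781545  0.17147438] [ 0.30569727  0.18692821 -2.53371372] 0.014964067829414496 (1.4196, np.float64(1.4196), array([-0.0014,  0.001 , -1.    ]))
end_lip [([0.3724, -0.1848, 0.0969], 0.7)]
fixed_lip [([0.669, -0.2325, 0.0997], 0.88)]
top end_lip [([0.3787, -0.1851, 0.0995], 0.91), ([0.6085, 0.4493, 0.0022], 0.6)]
top fixed_lip [([0.6673, -0.2263, 0.1015], 0.66)]
top long_bar [([0.5224, -0.2079, 0.1895], 0.68), ([0.602, 0.252, 0.061], 0.26)]
top tray_long [([0.5241, -0.2113, 0.1282], 0.92)]
side end_lip [([0.3727, -0.187, 0.0992], 0.98)]
side fixed_lip [([0.6705, -0.2323, 0.1003], 0.9), ([0.5228, -0.2096, 0.1297], 0.64)]
side long_bar [([0.5219, -0.2098, 0.1894], 0.62)]
side tray_long [([0.5237, -0.2084, 0.1252], 0.69), ([0.5217, -0.208, 0.1913], 0.34)]
```

View pics/w11.png

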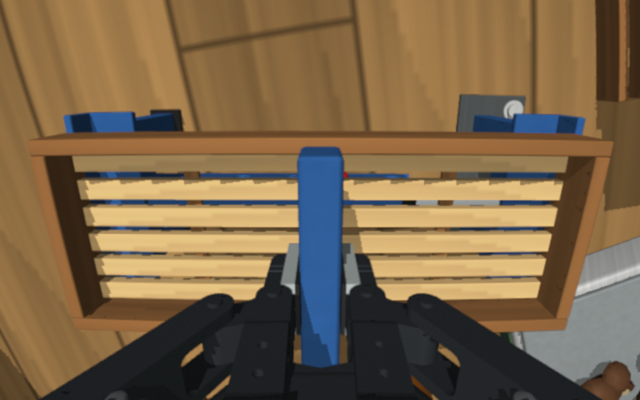

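View pics/side3c.png

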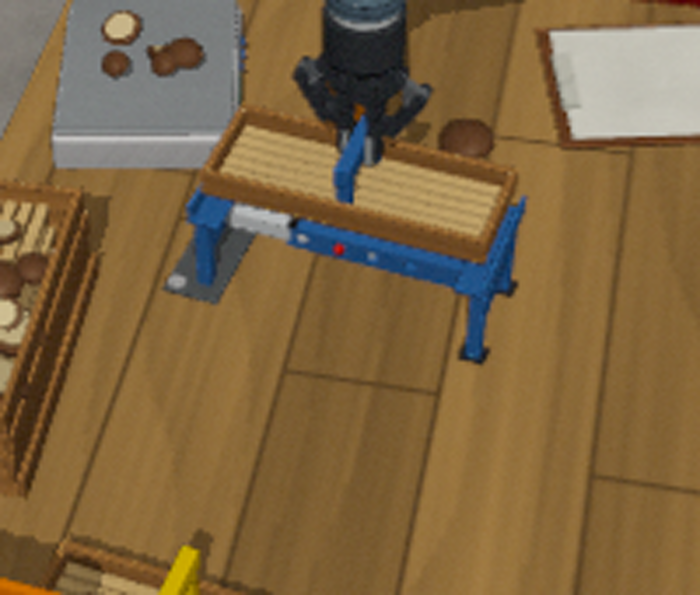

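Run:
```python
import cv2
i=cv2.imread('pics/w11.png')
a=cv2.resize(i[95:165,20:200],None,fx=4,fy=4,interpolation=cv2.INTER_CUBIC);b=cv2.resize(i[95:165,450:630],None,fx=4,fy=4,interpolation=cv2.INTER_CUBIC)
cv2.imwrite('pics/w11c.png',cv2.vconcat([a,b]))
```

```text
(no output)
```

View pics/w11c.png

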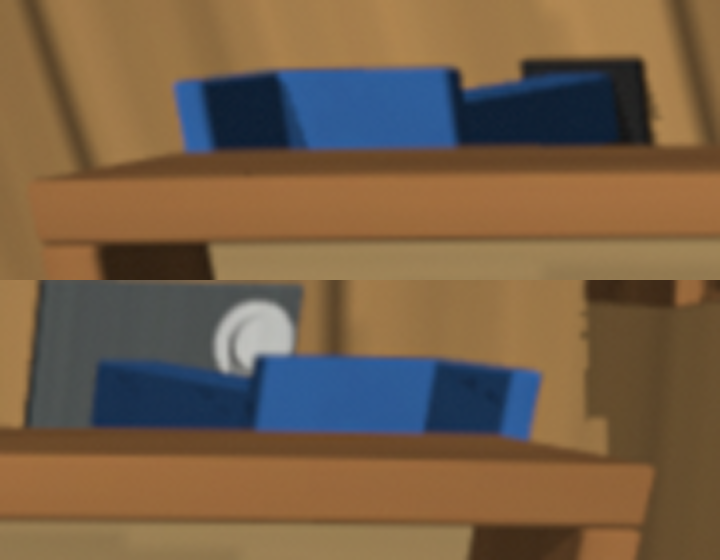

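Run:
```python
from h import *
L=px2w(71.2,115,.118);Q=px2w(578,118,.118); print(L,Q,np.linalg.norm(L-Q)); d=Q-L;h=np.arctan2(d[1],d[0]);print('heading',h)
m=(L+Q)/2; s=np.array([-np.sin(h),np.cos(h),0]); print('lip mid axis',m-0.065*s)
a=px2w(28,139.5,.1568);b=px2w(613.7,141,.1568);d=b-a;h2=np.arctan2(d[1],d[0]);print('tray',np.linalg.norm(d),h2); mm=(a+b)/2; print(mm-0.055*np.array([-np.sin(h2),np.cos(h2),0]))
print(shift([.5217,-.2092,.1427],np.pi/2-.153))
```

```text
[ 0.38775889 -0.12264876  0.118     ] [ 0.6813764  -0.16893694  0.118     ] 0.2972437334179836
heading -0.15636101201366803
lip mid axis [ 0.52444554 -0.20999988  0.118     ]
tray 0.2853845947244323 -0.15354565846835017
[ 0.52242024 -0.20781878  0.1568    ]
(array([-0.0001, -0.0002,  0.0296]), 0.0, np.float64(1.4178), array([ 1.e-04, -0.e+00, -1.e+00]))
```

Emit:
{"op": "step_arm", "data": {
  "commands": [
    [-0.0005,0.001,0.005,0,1],
    [-0.0005,0.001,0.01,0,1],
    [-0.0005,0.001,0.015,0,1],
    [-0.0005,0.001,0.019,0,1],
    [-0.0005,0.001,0.022,0,1],
    [-0.0005,0.001,0.024,0,1],
    [-0.0005,0.001,0.024,0,1]
  ]
}}

```text
time_s: 17.4
eef_pos: [0.5226, -0.2096, 0.1479]
tool_rot: [-0.0, 0.759, 0.651, -0.0]
force: [-0.3, 0.3, -3.4]
grip_width: 0.0151
```

```bash
python3 look.py w12
python3 - <<'E'
from h import *
i=cv2.imread('pics/w12.png')
a=cv2.resize(i[95:165,20:200],None,fx=4,fy=4,interpolation=cv2.INTER_CUBIC);b=cv2.resize(i[95:165,450:630],None,fx=4,fy=4,interpolation=cv2.INTER_CUBIC)
cv2.imwrite('pics/w12c.png',cv2.vconcat([a,b]))
p=camera('side');save(p,'side4')
cv2.imwrite('pics/side4c.png',cv2.resize(p['pixels'][90:260,250:450,::-1],None,fx=3.5,fy=3.5,interpolation=2))
E
```

```text
17.4 [ 0.52255109 -0.20962208  0.14788198] [-0.29010872  0.3414282  -3.4127507 ] 0.015134004461313464 (1.4179, np.float64(1.4179), array([-7.e-04,  3.e-04, -1.e+00]))
```

View pics/w12c.png

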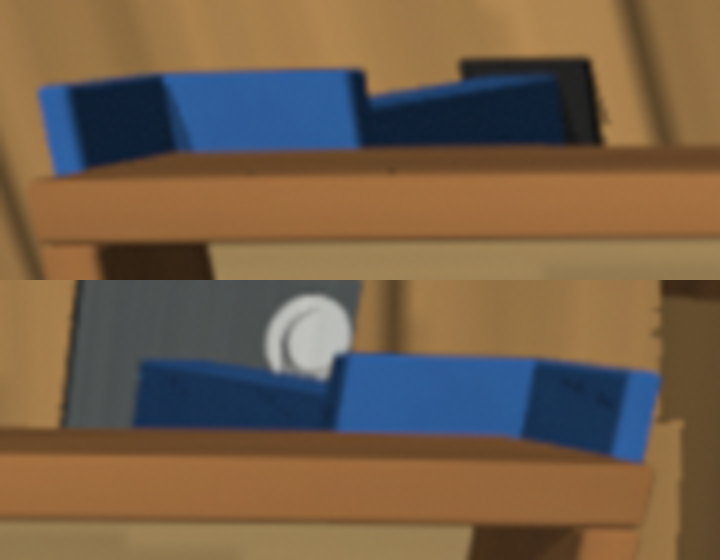

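View pics/side4c.png

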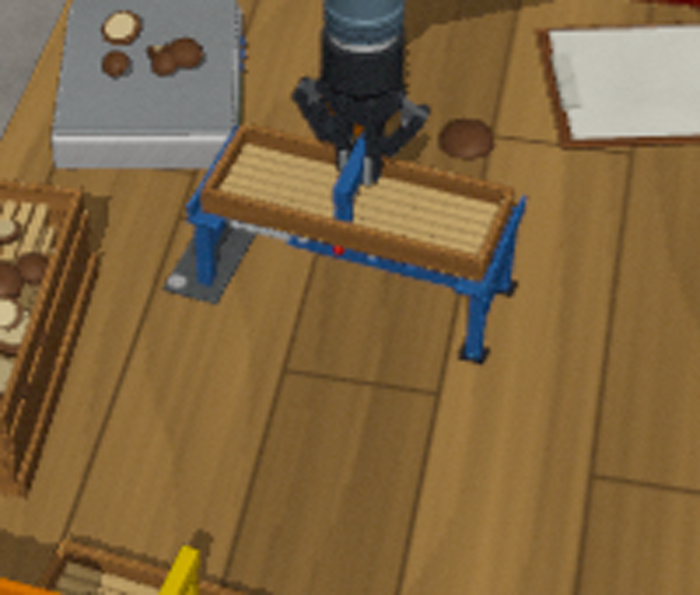

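Run:
```python
from h import *
L=px2w(37.2,117,.118);Q=px2w(606.7,118,.118); d=Q-L;u=d/np.linalg.norm(d); print(np.linalg.norm(d),np.arctan2(d[1],d[0]))
a=px2w(28,139.5,.1332);b=px2w(613.7,141,.1332); print(np.linalg.norm(b-a))
print('gap left',(a-L)@u,'gap right',(Q-b)@u)
n=np.array([-u[1],u[0],0]); print('across lip-tray corner',(L-a)@n,(Q-b)@n)
```

```text
0.2974967271656214 -0.1543012310184861
0.2853461346249616
gap left 0.005441609697445327 gap right 0.006709143923384519
across lip-tray corner 0.009560059961876833 0.009863254918625256
```

Emit:
{"op": "step_arm", "data": {
  "commands": [
    [0,0.0005,0.0015,0,1],
    [0,0.0005,0.003,0,1],
    [0,0.0005,0.004,0,1],
    [0,0.0005,0.005,0,1],
    [0,0.0005,0.0055,0,1]
  ]
}}

```text
time_s: 18.0
eef_pos: [0.5232, -0.2098, 0.1427]
tool_rot: [-0.0, 0.759, 0.651, -0.0]
force: [-0.7, 0.4, -0.0]
grip_width: 0.0151
```

Emit:
{"op": "step_arm", "data": {
  "commands": [
    [0,0,0.0005,0,1],
    [0,0,0.001,0,1],
    [0,0,0.001,0,1]
  ]
}}

```text
time_s: 18.3
eef_pos: [0.5232, -0.2098, 0.1427]
tool_rot: [-0.0, 0.759, 0.651, -0.0]
force: [-3.8, 1.8, 4.1]
grip_width: 0.0149
```

Seated (+4 N). Releasing and retreating upwards.

Emit:
{"op": "step_arm", "data": {
  "commands": [
    [0,0,-0.001,0,0.9],
    [0,0,-0.001,0,0.6],
    [0,0,-0.001,0,0.3],
    [0,0,-0.001,0,0],
    [0,0,-0.001,0,0],
    [0,0,-0.001,0,0],
    [0,0,-0.001,0,0]
  ]
}}

```text
time_s: 19.0
eef_pos: [0.5234, -0.2098, 0.1428]
tool_rot: [0.0, 0.759, 0.651, 0.0]
force: [-0.2, -0.6, -0.5]
grip_width: 0.0852
```

Emit:
{"op": "step_arm", "data": {
  "commands": [
    [0,0,-0.02,0,0],
    [0,0,-0.05,0,0],
    [0,0,-0.09,0,0],
    [0,0,-0.13,0,0],
    [0,0,-0.13,0,0],
    [0,0,-0.13,0,0]
  ]
}}

```text
time_s: 19.6
eef_pos: [0.5241, -0.21, 0.2743]
tool_rot: [0.001, 0.759, 0.651, 0.001]
force: [-0.5, 1.0, -0.8]
grip_width: 0.0854
```

```bash
python3 look.py w13 seat long_bar end_lip fixed_lip
python3 - <<'E'
from h import *
p=camera('side');save(p,'side5')
cv2.imwrite('pics/side5c.png',cv2.resize(p['pixels'][90:260,250:450,::-1],None,fx=3.5,fy=3.5,interpolation=2))
for q in ('seat','long_bar','short_bar','jar','bowl','brush'):
    r=nets.pinpoint(p,q); print(q,[(np.round(x['centre'],4).tolist(),round(x['confidence'],2)) for x in r[:1]])
E
```

```text
19.6 [ 0.52411464 -0.21001894  0.27427734] [-0.46741789  1.00710277 -0.8063784 ] 0.08541958355067207 (1.4179, np.float64(1.4179), array([ 0.003 , -0.0014, -1.    ]))
seat [([0.5216, -0.2058, 0.1016], 0.78)]
long_bar [([0.523, -0.2102, 0.1625], 0.97)]
end_lip [([0.3739, -0.1829, 0.0982], 0.56)]
fixed_lip [([0.6688, -0.2309, 0.0969], 0.72)]
seat [([0.5209, -0.2079, 0.1023], 0.82)]
long_bar [([0.5239, -0.2097, 0.1575], 0.96)]
short_bar [([0.603, 0.2533, 0.0626], 0.96)]
jar [([0.5692, -0.4734, -0.0026], 0.67)]
bowl [([0.6049, 0.447, 0.0006], 0.67)]
brush [([0.4083, 0.4752, -0.0001], 0.65)]
```

View pics/w13.png

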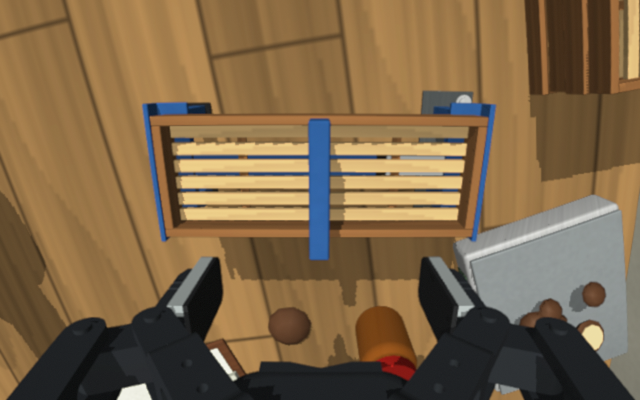

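View pics/side5c.png

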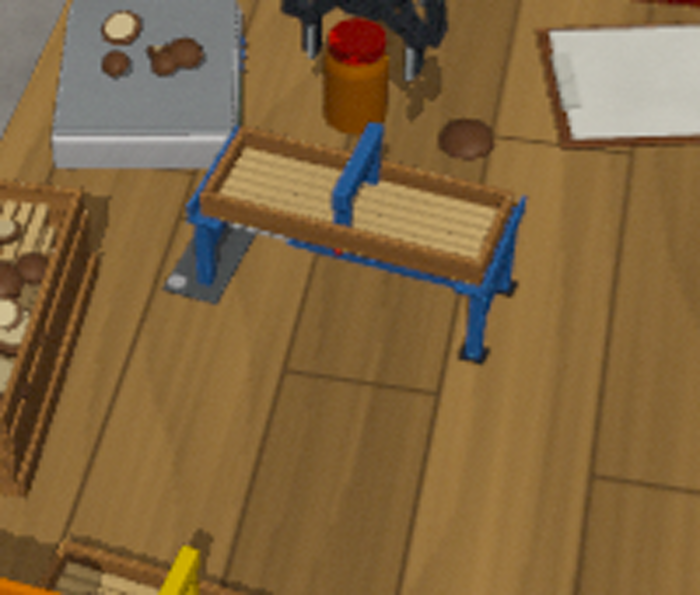

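The tray sits between both lips: its ends are at u≈152 and 490 in w13, with the blue lips just outside. It is level and nothing else has moved. Handing in.

```bash
python3 -c "
from rig import bot
print(bot.job_done())"
```

```text
the job is handed in; nothing more can be done
None
```

I lengthened the stand by one hole and set the long tray on it, then handed the job in at about 20 s of the 53 s allowed. No verdict was reported.

- **Stand:** I pinched in both buttons and eased the sleeve out about 37 mm. The wrist picture then showed both buttons fully out. The last pull force I read at the stop was about 9 N; the most I saw was about 32 N, early on with the buttons pressed in.
- **Tray:** I carried it by the blue bar and set it down with about 4 N of contact. It sits between both lips. Just before the last 5 mm of lowering, the end gaps measured about 5.4 and 6.7 mm.
- **Final checks:** The bar was found at about (0.523, -0.210, 0.160), against a seat estimate of about (0.521, -0.207, 0.102). That is about 2 mm along and 3 mm across. The gripper was open and well clear above the tray.
- **Other things:** The short tray, jar, bowl and brush were all found within about 4 mm of where they started. I did not measure the mushroom caps again; the loose one on the bench looked unmoved in the last side picture.

The position readings disagreed by a few mm. Estimates of the buttons' place along the tube varied by about 4 mm, and the seat estimates by about 7 mm. The two final bar heights were 0.1625 and 0.1575 m. For the placing I relied on close-up wrist views of the tray ends against the lips.

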